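Swap the sample cores and take a probe reading on the red one

TASK

Swap the two sample cores: the brick-red one goes from the cork coaster into the black circle on the steel anvil, and the grey one from the anvil onto the cork coaster, both standing upright (the white patch on the mat is free for parking one meanwhile). Then take the white spring-nosed probe out of its stand and hold it upright with its brass nose on the blue spot on top of the red core, pressing lightly so that the nose is about half way in, and finish still holding it there. Do not topple a core, never press the probe down hard, and leave the other things on the bench where they are.

Things in the scene. Friction and masses are not known exactly. Their poses are not given: they have to be found in the camera images.
- red_core_center (a point): Centre of the brick-red core, a solid upright cylinder 50 mm in diameter and 50 mm tall, about 0.2 kg; its underside is 25 mm below and its top face 25 mm above. z is its axis, up.
- red_core_spot (a point): Centre of the blue spot (14 mm in diameter, painted) on the red core's flat top face, 12 mm off the core's axis along the core's x.
- grey_core_center (a point): Centre of the grey stone core, same size and shape as the red one (50 mm in diameter, 50 mm tall), with a blue spot of its own that is of no concern. z is its axis, up.
- anvil_top (a point): Centre of the top face of the steel anvil, a fixed square plate 100 x 100 mm, 12 mm thick, lying on the bench (this point is 12 mm above the bench). A black circle line 80 mm in diameter is painted round this point. z up.
- coaster_top (a point): Centre of the top face of the round cork coaster, fixed, 90 mm in diameter, 6 mm thick (this point is 6 mm above the bench). z up.
- spare_patch (a point): Centre of a round white patch 80 mm in diameter printed on the green mat, at bench height; nothing stands on it, so a core can be parked there.
- probe_grip (a point): Where to grip the white probe, on its axis; z runs along it from nose to tail. Round grip 26 mm in diameter, from 37 mm below to 35 mm above this point along z (orange band near the tail); black collar 36 mm in diameter from 45 to 37 mm below; front barrel 24 mm in diameter from 90 to 45 mm below; then the nose. 0.12 kg. It starts in its stand, leaning 25 degrees.
- stand_rim (a point): Centre of the mouth of the fixed grey stand's square black sleeve, 85 mm above the bench, base 110 x 85 mm. The sleeve leans 25 degrees from vertical, towards the stand's -x (roughly towards the robot). The probe sits loosely in it, collar on the rim, 45 mm of barrel inside; it comes out along its axis, tail first. Axes of the stand: z up.
- probe_tip (a point): End of the probe's brass nose, a rounded pin 8 mm in diameter; 108 mm from probe_grip along the probe's -z when the nose is fully out. It moves with the nose.
- probe_nose (a joint): How far the spring-loaded nose is pushed into the probe: 0 fully out, 0.012 m fully in (then it is rigid). It takes about 0.7 N to start and 0.35 N for each further mm: half way (6 mm) is about 2.8 N.
- jar_a_center (a point): Centre of a small clear glass jar with a brass lid, 42 mm in diameter, 62 mm tall; to be left alone.
- jar_b_center (a point): Centre of a small amber jar with a brass lid, 42 mm in diameter, 62 mm tall; to be left alone.
- dispenser_center (a point): Centre of a square white dispenser bottle with a steel top, 60 x 60 x 99 mm; to be left alone.
- dish_center (a point): Centre of a shallow white dish, 96 mm in diameter, 16 mm tall; to be left alone.
- swab_cup_center (a point): Centre of a green glass cup, 68 mm in diameter, 80 mm tall; to be left alone.
- weight_center (a point): Centre of a small brass weight, 32 mm in diameter, 38 mm tall; to be left alone.
Mind the look-alikes: they are no part of the job. Of the things shaped like the part that bears grey_core_center, the concrete one is meant. Leave any turquoise look-alike of the part that bears probe_grip alone.

How it is judged (in metres and radians):
On the way, in this order (a step that is already met when the one before it is completed fails the run):
1. the cores are swapped: red one in the anvil's circle, grey one on the coaster, both upright and released (horizontal distance between red_core_center and anvil_top below 0.015 m and horizontal distance between grey_core_center and coaster_top below 0.02 m and z of red_core_center in the frame of anvil_top between 0.022 and 0.028 m and z of grey_core_center in the frame of coaster_top between 0.022 and 0.028 m and angle between each of red_core_center, grey_core_center's own z axis and vertical below 0.08 rad and contact force between the fingers and red_core below 0.1 N and contact force between the fingers and grey_core below 0.1 N), for 0.2 s.
2. the probe is held, clear of its stand (distance of probe_grip from where it was at the start of the episode above 0.06 m and contact force between the fingers and probe above 1 N and contact force between probe and stand below 0.05 N), for 0.2 s.
At the end, for the whole second after the job is handed in: Red core upright within 15 mm of the anvil's centre, grey within 20 mm of the coaster's, both let go; the gripper holds the probe within 8 degrees of upright, tip within 7 mm of the blue spot's centre, nose 2.5 to 10 mm in, 0.8 to 6 N on the core, steady through the last second (all of step 1 and horizontal distance between probe_tip and red_core_spot below 0.007 m and angle between probe_grip's own z axis and vertical below 0.14 rad and z of probe_grip in the frame of red_core_center above 0.1 m and value of joint probe_nose between 0.0025 and 0.01 m and contact force between probe and red_core between 0.8 and 6 N and contact force between the fingers and probe above 1 N and contact force between probe and stand below 0.05 N and linear speed of probe below 0.02 m/s); the arm keeps its last pose, push and grip.
It fails at once if a bystander is moved by more than 30 mm (distance of any of jar_a_center, jar_b_center, dispenser_center, dish_center, swab_cup_center, weight_center from where it was at the start of the episode above 0.03 m).
It fails at once if a core is toppled (angle between any of red_core_center, grey_core_center's own z axis and vertical above 0.6 rad).
It fails at once if the probe is pressed hard (over 15 N) on a core (contact force between probe and red_core above 15 N or contact force between probe and grey_core above 15 N).
It also fails if it takes over 72 s, if anything falls off the work surface, if the arm or the gripper's body presses on something with over 40 N, if the wrist force passes 120 N, or if a joint passes its speed limit or range.

ROBOT

A 6-joint arm with a two-finger parallel gripper is mounted at the origin on the work surface. World frame = base frame: x ahead of the robot, y to its left, z up, the work surface at z = 0. Lengths are in mm, angles in rad, forces in N, time in s.
With the tool pointing down it reaches from about 275 to 1000 mm from the base axis. Payload 8.4 kg.
Tool frame: the origin (TCP) lies midway between the tips of the shut fingers; the grasp point (between the pads) lies 19 mm behind it; z points along the fingers, y is the line along which they close (so a half turn about z gives the same grasp; the last joint's range is limited). The gripper opens to 85 mm and grips with 20 to 120 N. Pads are 22 mm wide; open, the fingers measure 114 mm over their backs; the gripper's body (76 mm by 85 mm) begins 54 mm behind the grasp point. The pads swing forward as they close: fully open they stand 13 mm farther back than shut.
Start: joints at [1.275, 0.353, 1.633, -0, 1.155, -0.002], TCP at [180.993, 598.222, 231.281] pointing down, gripper open.
Joint ranges: [-2.63, 2.63], [-0.92, 2.1], [0.06, 2.66], [-1.3, 4.44], [0, 2.69], [-3.02, 3.02]. Speed limits (rad/s): [2.22, 2.22, 2.79, 3.14, 3.14, 3.14].

INTERFACE

Orientations are given as [roll, pitch, yaw] about the fixed x, y, z axes, in that order (R = Rz(yaw) Ry(pitch) Rx(roll)).
In Python, from rig import telemetry, optics, r gives the robot as it stands.
- The arm moves only by the tool play_rows, never from a script. Its arguments are lists of equal length, an entry for each row: "dp": the shift along the tool's x, y, z in units of 40 mm (1.0 is 40 mm), a list of three; "rot": the turn, a rotation vector about the tool's x, y, z in units of 6 degrees (1.0 is 6 degrees), a list of three. In form: {"dp": [[tx, ty, tz], ...], "rot": [[ax, ay, az], ...]}. A call has 1 to 5 rows; each row is the pose to reach, as a shift and turn from the pose commanded when the call began, along the tool's axes at that moment; what a row does not reach only later rows make up. A row lasts 1/12 s, in which the tool goes at most 41.7 mm and 7.16 degrees, less where a joint would pass 70% of its speed; a pose out of reach is approached as far as the arm can. A call with a gripper value outside its range is refused whole. "fingers" is the opening, from 0 (shut) to 1 (fully open), set as the call begins (left out, the last holds). The fingers move at their own pace and stop on an object; "grip_force" is the grip in N (left out, the last holds). Time passes only in rows, so rows that repeat a pose let the fingers close. It gives the time, the measured TCP pose, the force, the opening and the grip force at its end, in the units of the state.
- telemetry.sense(): the state, without advancing time (a new reading comes with each control period).
- optics.grab_frame(name): name is "side" or "top" or "wrist"; returns a dict with "color" (420x560x3 uint8, red, green, blue), "mtx" (3x3 intrinsics, pixels), "R" (3x3) and "t" (3): a world point X has camera coordinates R X + t; the wrist camera has in their place "mount" (4x4, takes a point from camera to tool coordinates, whose origin is the TCP and whose axes are the flange's). Camera axes: x right, y down, z forward; pixel columns grow to the right and rows downward; lengths in mm; the calibration is good to about 2 mm. A picture is of the moment at which its call begins: read the wrist's pose just before it. There is no depth.
- r.sign_off(): hands the job in; it is judged then, once.
The state is a dict: "clock": time; "qpos": joint angles; "qvel": joint speeds; "joint_efforts": joint torques, N m; "eef_pos": TCP position; "tcp_rot": TCP orientation; "contact_force": force on the tool from outside, world axes, zero at the start; "wrist_torque": the same for the moment, N m; "opening": opening from 0.0 (shut) to 1.0 (fully open); "grasp_force": force on a finger pad.
Only numpy, scipy, OpenCV 4.12 (cv2) and the standard library are available. Lean on these libraries where they do the work, as an engineer would, in place of code of your own. Each camera call takes 0.05 s, during which the arm holds its last target. There are 200 camera calls.

## Working session

There is one attempt and no reset: what is moved stays moved. The work goes in short steps, Python scripts to look and compute and a tool call to move; the robot and the scene stay as the last step left them, time stands still between calls to the robot, and variables do not carry over. Pictures are saved under pics/ and viewed, at most 10 in all, crops included, and the job is handed in when it is done.

Besides the shell and the picture viewer there is one more tool, called after "Call:" in YAML: its name, and indented under it one key for each argument. play_rows: Moves the arm, as the interface text tells. Its arguments: {"type":"object","properties":{"dp":{"type":"array"},"rot":{"type":"array"},"fingers":{"type":"number"},"grip_force":{"type":"number"}},"required":["dp","rot"]}

```bash
mkdir -p pics; ls
python3 - <<'E'
from rig import telemetry, optics, r
import cv2,pickle
s=telemetry.sense();print(s)
for n in ("side","top"):
    f=optics.grab_frame(n);cv2.imwrite(f"pics/{n}0.png",cv2.cvtColor(f["color"],cv2.COLOR_RGB2BGR))
    pickle.dump(f,open(n+".pkl","wb"));print(n,f["mtx"],f["R"],f["t"])
f=optics.grab_frame("wrist");print(f["mtx"],f["mount"])
E
```

```text
pics
{'clock': 0.0, 'qpos': array([ 1.27458147e+00,  3.53620904e-01,  1.63413769e+00,  1.92356317e-05,
        1.15520723e+00, -2.40615433e-03]), 'qvel': array([ 0.0008989 ,  0.00115355, -0.00037014, -0.00034907, -0.00016147,
       -0.0015456 ]), 'joint_efforts': array([ 1.23725491e-03, -6.05259919e+01, -3.42065692e+01,  8.45059412e-05,
        9.47689667e-03, -5.19915950e-07]), 'eef_pos': array([180.85795546, 597.75984007, 230.5771791 ]), 'tcp_rot': array([-3.14021953e+00, -2.08915822e-05,  2.84777616e+00]), 'contact_force': array([-0.21364323,  0.342129  , -0.57679408]), 'wrist_torque': array([ 0.00923216, -0.02646952,  0.03191259]), 'grasp_force': 0.0, 'opening': 0.9999424089175611}
side [[423.10519736   0.         279.18456483]
 [  0.         423.10519736 204.85371513]
 [  0.           0.           1.        ]] [[ 0.77236389 -0.63478457 -0.02241796]
 [-0.36266306 -0.41173931 -0.83603005]
 [ 0.52146862  0.65384959 -0.54822549]] [-458.18803759  253.80951895  674.27116735]
top [[407.74816489   0.         275.9892089 ]
 [  0.         407.74816489 209.35330466]
 [  0.           0.           1.        ]] [[ 0.01586062 -0.99987317 -0.00144362]
 [-0.99835851 -0.01575709 -0.05506358]
 [ 0.05503385  0.00231459 -0.99848181]] [ -68.89721774  567.65539107 1138.75908894]
[[289.49012323   0.         278.05420516]
 [  0.         289.49012323 211.40413508]
 [  0.           0.           1.        ]] [[-1.27432693e-04 -9.52451374e-01 -3.04690604e-01  7.78522854e+01]
 [ 9.99999886e-01 -2.61481190e-04  3.99144043e-04 -1.43101780e-01]
 [-4.59836154e-04 -3.04690518e-01  9.52451299e-01 -1.43022466e+02]
 [ 0.00000000e+00  0.00000000e+00  0.00000000e+00  1.00000000e+00]]
```

View pics/top0.png

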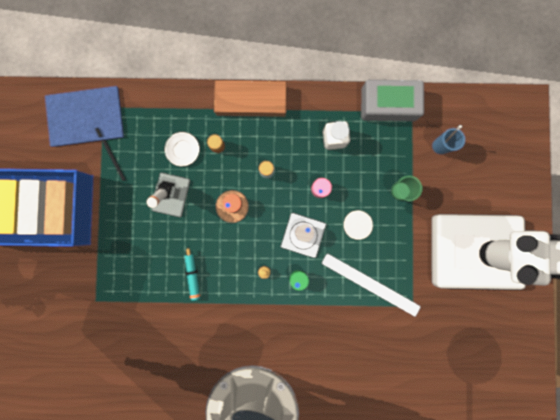

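View pics/side0.png

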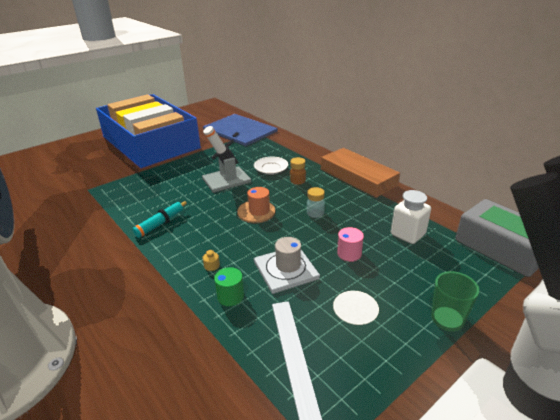

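The top view shows the grey core on the anvil (304,235), the red core on the coaster (232,206), the white patch (358,225), and the probe in its stand (168,193) with its tail at (153,202). The look-alikes are the pink, green and turquoise ones.

Run:
```python
import pickle,cv2
f=pickle.load(open("top.pkl","rb"))["color"][:,:,::-1]
cv2.imwrite("pics/topz.png",cv2.resize(f[165:265,140:340],None,fx=4,fy=4,interpolation=cv2.INTER_CUBIC))
g=pickle.load(open("side.pkl","rb"))["color"][:,:,::-1]
cv2.imwrite("pics/sidez.png",cv2.resize(g[115:300,190:390],None,fx=3.2,fy=3.2,interpolation=cv2.INTER_CUBIC)[:600])
```

```text
(no output)
```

View pics/topz.png

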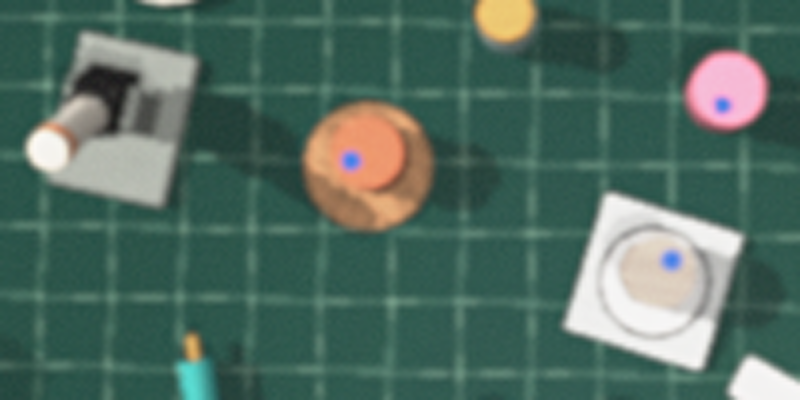

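View pics/sidez.png

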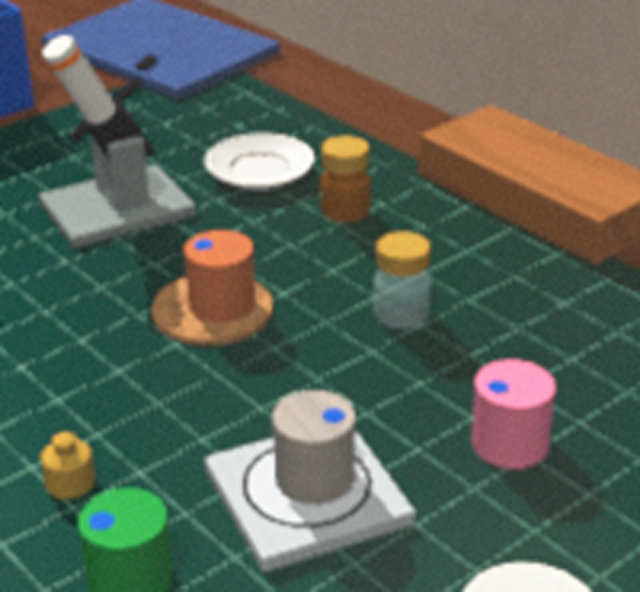

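```bash
cat > h.py <<'E'
import numpy as np,pickle
from scipy.spatial.transform import Rotation as Ro
T=pickle.load(open("top.pkl","rb"));S=pickle.load(open("side.pkl","rb"))
def tz(x,y): return ((x+.5)/4-.5+140,(y+.5)/4-.5+165)
def sz(x,y): return ((x+.5)/3.2-.5+190,(y+.5)/3.2-.5+115)
def ray(f,p):
    d=f["R"].T@np.linalg.inv(f["mtx"])@np.array([*p,1.]); return -f["R"].T@f["t"],d
def plane(f,p,z):
    c,d=ray(f,p); return c+d*(z-c[2])/d[2]
def tri(p,q):
    A=0;b=0
    for f,x in((T,p),(S,q)):
        c,d=ray(f,x);d=d/np.linalg.norm(d);M=np.eye(3)-np.outer(d,d);A=A+M;b=b+M@c
    return np.linalg.solve(A,b)
def proj(f,X):
    c=f["mtx"]@(f["R"]@X+f["t"]);return c[:2]/c[2]
def wristcam(f,s):
    Rt=Ro.from_euler("xyz",s["tcp_rot"]).as_matrix();M=np.linalg.inv(f["mount"])
    return dict(mtx=f["mtx"],R=M[:3,:3]@Rt.T,t=M[:3,3]-M[:3,:3]@Rt.T@s["eef_pos"],color=f["color"])
def tcp(s): return Ro.from_euler("xyz",s["tcp_rot"]).as_matrix()
def move(s,pos,R,frac=1):
    """dp,rot units from the measured pose"""
    R0=tcp(s);return R0.T@(np.array(pos)-s["eef_pos"])/40,np.degrees(Ro.from_matrix(R0.T@R).as_rotvec())/6
E
python3 - <<'E'
from h import *
np.set_printoptions(precision=1,suppress=True)
for n,t,s,z in [("red",(366.5,152.5),(219,249),56),("spot",(351,161),(204,245),56),("coaster",(369,166),(212,306),6),
 ("grey",(659,269),(315,416),62),("anvil",(655,280.5),(308,484),12),("tail",(50,149),(60,47),None),("gspot",(671,260),(333,416),62)]:
    if z: print(n,plane(T,tz(*t),z),plane(S,sz(*s),z))
    print(n,"tri",tri(tz(*t),sz(*s)))
print("patch",plane(T,(358,225),0),plane(S,(356,307),0))
c=[(608,192),(744,236),(703,370),(565,328)];P=[plane(T,tz(*k),12) for k in c];print("anvil corners",np.array(P),np.mean(P,0))
# stand base corners
for k in [(82,31),(199,62),(165,207)]: print(plane(T,tz(*k),8))
print("wrist pose", )
# candidate: rim near
print("rim",plane(T,tz(100,97),85), plane(S,sz(112,127),85))
for n,p in [("jarA",(267,168)),("weight",(264,272)),("pink",(321,187)),("green",(299,282))]: print(n,plane(T,p,50))
E
```

```text
red [582.6  62.6  56. ] [581.2  60.9  56. ]
red tri [582.7  62.8  54.5]
spot [576.6  73.1  56. ] [576.4  72.7  56. ]
spot tri [576.6  73.1  55.7]
coaster [576.4  66.2   6. ] [575.3  65.9   6. ]
coaster tri [576.2  66.5   5.3]
grey [ 506.2 -137.9   62. ] [ 503.4 -138.4   62. ]
grey tri [ 505.5 -137.4   60.3]
anvil [ 498.1 -138.5   12. ] [ 496.9 -138.6   12. ]
anvil tri [ 497.7 -138.3   11.3]
tail tri [574.6 248.4 156.3]
gspot [ 512.5 -145.9   62. ] [ 511.5 -145.5   62. ]
gspot tri [ 512.1 -145.6   61.8]
patch [ 528.4 -295.3    0. ] [ 529.5 -294.3    0. ]
anvil corners [[ 560.3 -104.4   12. ]
 [ 530.6 -201.2   12. ]
 [ 435.7 -173.1   12. ]
 [ 463.6  -75.4   12. ]] [ 497.5 -138.5   12. ]
[670.  273.7   8. ]
[648.9 189.3   8. ]
[544.8 210.6   8. ]
wrist pose
rim [614.9 238.   85. ] [602.4 229.9  85. ]
jarA [680.8 -33.3  50. ]
weight [395.4 -30.   50. ]
pink [ 630.4 -183.    50. ]
green [ 369.9 -125.7   50. ]
```

```bash
cat >> h.py <<'E'
def plan(p0,R0,p1,R1,n=None):
    """print calls (5 rows each) from pose 0 to pose 1"""
    rv=Ro.from_matrix(R0.T@R1).as_rotvec();L=np.linalg.norm(np.array(p1)-p0);a=np.degrees(np.linalg.norm(rv))
    n=n or int(np.ceil(max(L/40,a/6.9)));p,R=np.array(p0),R0;k=0
    while k<n:
        m=min(5,n-k);dp=[];ro=[]
        for i in range(1,m+1):
            u=(k+i)/n;q=np.array(p0)+u*(np.array(p1)-p0);Q=R0@Ro.from_rotvec(rv*u).as_matrix()
            dp.append(np.round(R.T@(q-p)/40,2).tolist());ro.append(np.round(np.degrees(Ro.from_matrix(R.T@Q).as_rotvec())/6,2).tolist())
        p=p+R@(np.array(dp[-1])*40);R=R@Ro.from_rotvec(np.radians(np.array(ro[-1])*6)).as_matrix();k+=m
        print(dp,ro)
    print("end",p)
D=Ro.from_euler("xyz",[np.pi,0,np.pi/2]).as_matrix()
E
python3 - <<'E'
from h import *
from rig import telemetry
s=telemetry.sense();plan(s["eef_pos"],tcp(s),[505,-137,150],D)
E
```

```text
[[-0.62, -0.73, 0.1], [-1.25, -1.45, 0.19], [-1.87, -2.18, 0.29], [-2.49, -2.9, 0.39], [-3.11, -3.63, 0.48]] [[-0.0, 0.0, 0.58], [-0.0, 0.0, 1.16], [-0.0, 0.0, 1.74], [-0.0, 0.0, 2.32], [-0.0, 0.0, 2.9]]
[[-0.81, -0.5, 0.1], [-1.62, -1.01, 0.2], [-2.44, -1.52, 0.3], [-3.25, -2.02, 0.39], [-4.06, -2.53, 0.49]] [[-0.0, 0.0, 0.58], [-0.0, 0.0, 1.17], [-0.0, 0.0, 1.75], [-0.0, 0.0, 2.33], [-0.0, 0.0, 2.91]]
[[-0.92, -0.24, 0.1], [-1.85, -0.48, 0.19], [-2.77, -0.72, 0.29], [-3.7, -0.96, 0.39], [-4.63, -1.2, 0.48]] [[-0.0, 0.0, 0.58], [-0.0, 0.0, 1.16], [-0.0, 0.01, 1.74], [-0.0, 0.01, 2.32], [-0.0, 0.01, 2.9]]
[[-0.95, 0.05, 0.1], [-1.9, 0.1, 0.19], [-2.86, 0.15, 0.29], [-3.81, 0.2, 0.39], [-4.77, 0.24, 0.48]] [[-0.01, -0.0, 0.58], [-0.01, -0.0, 1.16], [-0.01, -0.0, 1.74], [-0.01, -0.0, 2.32], [-0.01, -0.0, 2.9]]
[[-0.9, 0.33, 0.1]] [[0.0, -0.0, 0.59]]
end [ 504.82029887 -137.19571178  149.94523927]
```

Call:
play_rows:
  dp:
    - [-0.62, -0.73, 0.1]
    - [-1.25, -1.45, 0.19]
    - [-1.87, -2.18, 0.29]
    - [-2.49, -2.9, 0.39]
    - [-3.11, -3.63, 0.48]
  rot:
    - [0, 0, 0.58]
    - [0, 0, 1.16]
    - [0, 0, 1.74]
    - [0, 0, 2.32]
    - [0, 0, 2.9]
  fingers: 1

```text
clock: 0.57
eef_pos: [258.2, 421.4, 211.6]
tcp_rot: [-3.141, 0.0, 2.542]
contact_force: [1.2, -0.3, -0.1]
opening: 1.002
grasp_force: 0.0
```

Call:
play_rows:
  dp:
    - [-0.81, -0.5, 0.1]
    - [-1.62, -1.01, 0.2]
    - [-2.44, -1.52, 0.3]
    - [-3.25, -2.02, 0.39]
    - [-4.06, -2.53, 0.49]
  rot:
    - [0, 0, 0.58]
    - [0, 0, 1.17]
    - [0, 0, 1.75]
    - [0, 0, 2.33]
    - [0, 0, 2.91]

```text
clock: 0.98
eef_pos: [335.6, 246.5, 192.4]
tcp_rot: [3.141, 0.0, 2.237]
contact_force: [1.5, 0.1, -0.7]
opening: 1.0
grasp_force: 0.0
```

Call:
play_rows:
  dp:
    - [-0.92, -0.24, 0.1]
    - [-1.85, -0.48, 0.19]
    - [-2.77, -0.72, 0.29]
    - [-3.7, -0.96, 0.39]
    - [-4.63, -1.2, 0.48]
  rot:
    - [0, 0, 0.58]
    - [0, 0, 1.16]
    - [0, 0, 1.74]
    - [0, 0, 2.32]
    - [0, 0, 2.9]

```text
clock: 1.4
eef_pos: [412.8, 71.2, 173.2]
tcp_rot: [3.141, 0.0, 1.933]
contact_force: [0.9, 0.3, -0.3]
opening: 0.997
grasp_force: 0.0
```

Call:
play_rows:
  dp:
    - [-0.95, 0.05, 0.1]
    - [-1.9, 0.1, 0.19]
    - [-2.86, 0.15, 0.29]
    - [-3.81, 0.2, 0.39]
    - [-4.77, 0.24, 0.48]
  rot:
    - [0, 0, 0.58]
    - [0, 0, 1.16]
    - [0, 0, 1.74]
    - [0, 0, 2.32]
    - [0, 0, 2.9]

```text
clock: 1.82
eef_pos: [489.8, -103.7, 153.8]
tcp_rot: [-3.142, -0.0, 1.629]
contact_force: [0.5, 0.2, 0.4]
opening: 0.997
grasp_force: 0.0
```

Call:
play_rows:
  dp:
    - [-0.9, 0.33, 0.1]
    - [-0.9, 0.33, 0.1]
    - [-0.9, 0.33, 0.1]
  rot:
    - [0, 0, 0.59]
    - [0, 0, 0.59]
    - [0, 0, 0.59]

```text
clock: 2.07
eef_pos: [505.0, -138.5, 149.5]
tcp_rot: [-3.141, -0.0, 1.567]
contact_force: [-0.6, -0.8, -0.8]
opening: 0.997
grasp_force: 0.0
```

Run:
```python
from h import *
from rig import telemetry,optics
import cv2
s=telemetry.sense();print(s["eef_pos"],s["tcp_rot"],s["qpos"])
f=optics.grab_frame("wrist");cv2.imwrite("pics/w1.png",f["color"][:,:,::-1]);w=wristcam(f,s);pickle.dump(w,open("w1.pkl","wb"))
for n,X in dict(grey=(505,-138,62),anvil=(497.5,-138.5,12)).items(): print(n,proj(w,np.array(X)))
```

```text
[ 505.04909847 -138.46576736  149.51445062] [-3.14088519e+00 -1.68420459e-04  1.56727642e+00] [-2.70436391e-01  2.95436442e-01  1.92412704e+00 -3.02827004e-05
  9.22756004e-01 -2.66898255e-01]
grey [277.90780567 215.65467735]
anvil [270.48684295 200.33453973]
```

View pics/w1.png

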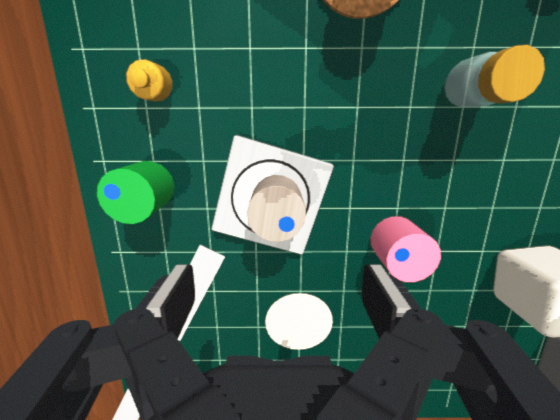

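The wrist view puts the grey core's top at (277,214), as predicted. The anvil circle is at (270,199). I'll go down and grip.

Call:
play_rows:
  dp:
    - [0, 0, 0.9]
    - [0, 0, 1.8]
    - [0, 0, 2.6]
    - [0, 0, 3.15]
    - [0, 0, 3.15]
  rot:
    - [0, 0, 0]
    - [0, 0, 0]
    - [0, 0, 0]
    - [0, 0, 0]
    - [0, 0, 0]

```text
clock: 2.53
eef_pos: [501.3, -134.5, 20.5]
tcp_rot: [-3.134, -0.002, 1.572]
contact_force: [-0.8, -0.7, -0.6]
opening: 0.999
grasp_force: 0.0
```

Call:
play_rows:
  dp:
    - [0, 0, 0]
    - [0, 0, 0]
    - [0, 0, 0]
    - [0, 0, 0]
    - [0, 0, 0]
  rot:
    - [0, 0, 0]
    - [0, 0, 0]
    - [0, 0, 0]
    - [0, 0, 0]
    - [0, 0, 0]
  fingers: 0.4
  grip_force: 40

```text
clock: 2.95
eef_pos: [505.9, -136.7, 26.1]
tcp_rot: [3.139, 0.0, 1.57]
contact_force: [-1.5, 3.2, 4.7]
opening: 0.573
grasp_force: 40.8
```

Call:
play_rows:
  dp:
    - [0, 0, 0]
    - [0, 0, 0]
    - [0, 0, 0]
    - [0, 0, 0]
    - [0, 0, 0]
  rot:
    - [0, 0, 0]
    - [0, 0, 0]
    - [0, 0, 0]
    - [0, 0, 0]
    - [0, 0, 0]

```text
clock: 3.37
eef_pos: [505.9, -136.7, 26.1]
tcp_rot: [3.139, 0.0, 1.57]
contact_force: [-2.1, 3.3, 5.7]
opening: 0.578
grasp_force: 40.8
```

Call:
play_rows:
  dp:
    - [0, 0, -0.4]
    - [0, 0, -1.0]
    - [0, 0, -1.5]
    - [-0.8, 0.1, -1.5]
    - [-1.6, 0.25, -1.5]
  rot:
    - [0, 0, 0]
    - [0, 0, 0]
    - [0, 0, 0]
    - [0, 0, 0]
    - [0, 0, 0]

```text
clock: 3.78
eef_pos: [516.1, -200.9, 87.2]
tcp_rot: [3.138, 0.001, 1.573]
contact_force: [0.8, -0.8, -2.4]
opening: 0.574
grasp_force: 42.4
```

Call:
play_rows:
  dp:
    - [-0.8, 0.1, 0]
    - [-1.6, 0.25, 0]
    - [-2.1, 0.3, 0]
    - [-2.33, 0.33, 0]
    - [-2.33, 0.33, 0]
  rot:
    - [0, 0, 0]
    - [0, 0, 0]
    - [0, 0, 0]
    - [0, 0, 0]
    - [0, 0, 0]

```text
clock: 4.2
eef_pos: [528.5, -296.0, 85.3]
tcp_rot: [3.14, 0.001, 1.568]
contact_force: [0.4, -0.4, -2.7]
opening: 0.571
grasp_force: 42.4
```

Call:
play_rows:
  dp:
    - [0, 0, 0.5]
    - [0, 0, 1.0]
    - [0, 0, 1.4]
    - [0, 0, 1.6]
    - [0, 0, 1.6]
  rot:
    - [0, 0, 0]
    - [0, 0, 0]
    - [0, 0, 0]
    - [0, 0, 0]
    - [0, 0, 0]

```text
clock: 4.62
eef_pos: [526.8, -292.2, 18.8]
tcp_rot: [-3.139, -0.002, 1.571]
contact_force: [-0.1, -0.2, -1.3]
opening: 0.578
grasp_force: 42.4
```

Call:
play_rows:
  dp:
    - [0, 0, 0]
    - [0, 0, 0.05]
    - [0, 0, 0.1]
    - [0, 0, 0.13]
    - [0, 0, 0.13]
  rot:
    - [0, 0, 0]
    - [0, 0, 0]
    - [0, 0, 0]
    - [0, 0, 0]
    - [0, 0, 0]

```text
clock: 5.03
eef_pos: [528.2, -294.1, 15.2]
tcp_rot: [3.141, 0.0, 1.57]
contact_force: [0.4, 0.5, -1.5]
opening: 0.573
grasp_force: 42.4
```

Call:
play_rows:
  dp:
    - [0, 0, 0.03]
    - [0, 0, 0.03]
    - [0, 0, 0.03]
  rot:
    - [0, 0, 0]
    - [0, 0, 0]
    - [0, 0, 0]

```text
clock: 5.28
eef_pos: [528.2, -294.2, 14.1]
tcp_rot: [3.141, 0.0, 1.57]
contact_force: [-1.2, 0.3, 3.7]
opening: 0.572
grasp_force: 42.6
```

Call:
play_rows:
  dp:
    - [0, 0, 0]
    - [0, 0, 0]
    - [0, 0, 0]
    - [0, 0, 0]
    - [0, 0, 0]
  rot:
    - [0, 0, 0]
    - [0, 0, 0]
    - [0, 0, 0]
    - [0, 0, 0]
    - [0, 0, 0]
  fingers: 1

```text
clock: 5.7
eef_pos: [528.0, -294.1, 13.7]
tcp_rot: [-3.142, 0.0, 1.57]
contact_force: [-0.4, -0.1, 0.6]
opening: 0.999
grasp_force: 0.0
```

Call:
play_rows:
  dp:
    - [0, 0, -0.8]
    - [0, 0, -1.8]
    - [0, 0, -2.8]
    - [0.5, 0, -3.4]
    - [1.4, 0.15, -3.4]
  rot:
    - [0, 0, 0]
    - [0, 0, 0]
    - [0, 0, 0]
    - [0, 0, 0]
    - [0, 0, 0]

```text
clock: 6.12
eef_pos: [536.9, -241.4, 155.6]
tcp_rot: [3.133, 0.005, 1.567]
contact_force: [1.3, -0.4, -0.1]
opening: 1.0
grasp_force: 0.0
```

Call:
play_rows:
  dp:
    - [1, 0.15, 0]
    - [2, 0.3, 0]
    - [3, 0.45, 0]
    - [4, 0.6, 0]
    - [5, 0.8, 0]
  rot:
    - [0, 0, 0]
    - [0, 0, 0]
    - [0, 0, 0]
    - [0, 0, 0]
    - [0, 0, 0]

```text
clock: 6.53
eef_pos: [565.8, -36.2, 149.8]
tcp_rot: [-3.142, 0.0, 1.57]
contact_force: [0.7, -0.1, -0.1]
opening: 0.995
grasp_force: 0.0
```

Call:
play_rows:
  dp:
    - [0.95, 0.15, 0]
    - [1.8, 0.3, 0]
    - [2.4, 0.4, 0]
    - [2.5, 0.4, 0]
    - [2.5, 0.4, 0]
  rot:
    - [0, 0, 0]
    - [0, 0, 0]
    - [0, 0, 0]
    - [0, 0, 0]
    - [0, 0, 0]

```text
clock: 6.95
eef_pos: [582.2, 63.4, 149.6]
tcp_rot: [-3.141, 0.0, 1.573]
contact_force: [-0.0, -0.7, 0.4]
opening: 1.005
grasp_force: 0.0
```

Run:
```python
from h import *
from rig import telemetry,optics
import cv2
s=telemetry.sense();print(s["eef_pos"],s["tcp_rot"],s["qpos"])
f=optics.grab_frame("wrist");cv2.imwrite("pics/w2.png",f["color"][:,:,::-1]);w=wristcam(f,s);pickle.dump(w,open("w2.pkl","wb"))
for n,X in dict(red=(582.3,62.3,56),coaster=(576,66,6),rim=(607.7,241.6,85),tail=(574.6,248.4,157)).items(): print(n,proj(w,np.array(X)))
```

```text
[582.17669169  63.36276062 149.57782129] [-3.14149563e+00  5.61563447e-05  1.57287638e+00] [ 1.05876347e-01  3.82346061e-01  1.79223278e+00 -5.56348608e-05
  9.67116134e-01  1.03827886e-01]
red [278.04736363 215.07525774]
coaster [271.87707868 196.15948099]
rim [322.63316949 -63.44690932]
tail [ 256.1274393  -218.61249217]
```

View pics/w2.png

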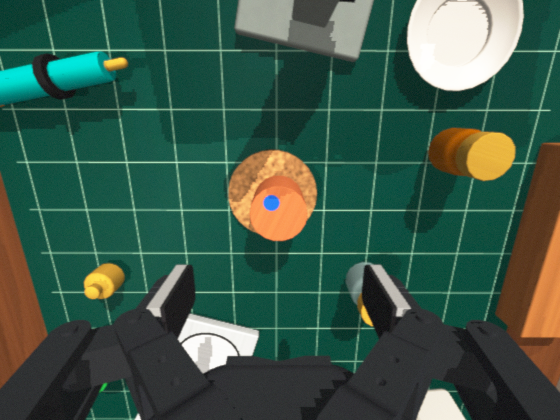

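Red core's top is at (279,213), as predicted. Now I'll grip it.

Call:
play_rows:
  dp:
    - [-0.02, 0, 0.9]
    - [-0.02, 0, 1.8]
    - [-0.02, 0, 2.6]
    - [-0.02, 0, 3.24]
    - [-0.02, 0, 3.24]
  rot:
    - [0, 0, 0]
    - [0, 0, 0]
    - [0, 0, 0]
    - [0, 0, 0]
    - [0, 0, 0]

```text
clock: 7.42
eef_pos: [578.3, 59.0, 15.4]
tcp_rot: [-3.133, 0.001, 1.569]
contact_force: [-1.3, 0.1, -0.4]
opening: 1.004
grasp_force: 0.0
```

Call:
play_rows:
  dp:
    - [0, 0, 0]
    - [0, 0, 0]
    - [0, 0, 0]
  rot:
    - [0, 0, 0]
    - [0, 0, 0]
    - [0, 0, 0]

```text
clock: 7.67
eef_pos: [583.7, 60.7, 22.1]
tcp_rot: [3.139, -0.0, 1.57]
contact_force: [0.5, 0.0, -0.4]
opening: 0.995
grasp_force: 0.0
```

Call:
play_rows:
  dp:
    - [0, 0, 0]
    - [0, 0, 0]
    - [0, 0, 0]
    - [0, 0, 0]
    - [0, 0, 0]
  rot:
    - [0, 0, 0]
    - [0, 0, 0]
    - [0, 0, 0]
    - [0, 0, 0]
    - [0, 0, 0]
  fingers: 0.4
  grip_force: 40

```text
clock: 8.08
eef_pos: [582.7, 61.2, 21.3]
tcp_rot: [3.14, -0.0, 1.57]
contact_force: [-1.9, -0.3, 8.5]
opening: 0.574
grasp_force: 40.3
```

Call:
play_rows:
  dp:
    - [0, 0, -0.4]
    - [0, 0, -1.0]
    - [0, 0, -1.5]
    - [0, 0, -1.5]
    - [0, 0, -1.5]
  rot:
    - [0, 0, 0]
    - [0, 0, 0]
    - [0, 0, 0]
    - [0, 0, 0]
    - [0, 0, 0]

```text
clock: 8.5
eef_pos: [582.9, 61.3, 81.0]
tcp_rot: [3.139, -0.0, 1.57]
contact_force: [-0.2, 0.0, -3.3]
opening: 0.572
grasp_force: 42.5
```

Call:
play_rows:
  dp:
    - [-0.85, -0.36, 0]
    - [-1.7, -0.72, 0]
    - [-2.55, -1.08, 0]
    - [-3.4, -1.44, 0]
    - [-4.1, -1.75, 0]
  rot:
    - [0, 0, 0]
    - [0, 0, 0]
    - [0, 0, 0]
    - [0, 0, 0]
    - [0, 0, 0]

```text
clock: 8.92
eef_pos: [509.8, -104.3, 78.7]
tcp_rot: [-3.139, -0.0, 1.57]
contact_force: [0.7, -1.1, -2.9]
opening: 0.572
grasp_force: 42.4
```

Call:
play_rows:
  dp:
    - [-0.6, -0.25, 0]
    - [-0.91, -0.38, 0]
    - [-0.91, -0.38, 0]
    - [-0.91, -0.38, 0.5]
    - [-0.91, -0.38, 0.9]
  rot:
    - [0, 0, 0]
    - [0, 0, 0]
    - [0, 0, 0]
    - [0, 0, 0]
    - [0, 0, 0]

```text
clock: 9.33
eef_pos: [497.0, -139.0, 43.2]
tcp_rot: [3.141, -0.0, 1.569]
contact_force: [-0.5, 0.4, -1.7]
opening: 0.576
grasp_force: 42.5
```

Call:
play_rows:
  dp:
    - [0, 0, 0.2]
    - [0, 0, 0.37]
    - [0, 0, 0.37]
    - [0, 0, 0.37]
    - [0, 0, 0.37]
  rot:
    - [0, 0, 0]
    - [0, 0, 0]
    - [0, 0, 0]
    - [0, 0, 0]
    - [0, 0, 0]

```text
clock: 9.75
eef_pos: [497.4, -139.1, 29.7]
tcp_rot: [3.141, 0.0, 1.571]
contact_force: [0.2, 0.3, -1.4]
opening: 0.575
grasp_force: 42.9
```

Call:
play_rows:
  dp:
    - [0, 0, 0.03]
    - [0, 0, 0.06]
    - [0, 0, 0.06]
    - [0, 0, 0.06]
  rot:
    - [0, 0, 0]
    - [0, 0, 0]
    - [0, 0, 0]
    - [0, 0, 0]

```text
clock: 10.08
eef_pos: [497.3, -139.3, 27.2]
tcp_rot: [3.141, 0.0, 1.57]
contact_force: [0.8, 0.2, -1.9]
opening: 0.575
grasp_force: 43.0
```

Call:
play_rows:
  dp:
    - [0, 0, 0.01]
    - [0, 0, 0.01]
  rot:
    - [0, 0, 0]
    - [0, 0, 0]

```text
clock: 10.25
eef_pos: [497.3, -139.3, 27.1]
tcp_rot: [3.141, 0.0, 1.57]
contact_force: [-0.8, 1.0, 5.4]
opening: 0.572
grasp_force: 43.8
```

Call:
play_rows:
  dp:
    - [0, 0, 0]
    - [0, 0, 0]
    - [0, 0, 0]
    - [0, 0, 0]
    - [0, 0, 0]
  rot:
    - [0, 0, 0]
    - [0, 0, 0]
    - [0, 0, 0]
    - [0, 0, 0]
    - [0, 0, 0]
  fingers: 1

```text
clock: 10.67
eef_pos: [496.9, -139.2, 26.4]
tcp_rot: [-3.141, -0.0, 1.57]
contact_force: [0.3, -0.1, -0.5]
opening: 0.999
grasp_force: 0.0
```

Call:
play_rows:
  dp:
    - [0, 0, -0.8]
    - [0, 0, -1.8]
    - [0, 0, -2.6]
    - [-0.4, 0.05, -3.0]
    - [-1.3, 0.2, -3.0]
  rot:
    - [0, 0, 0]
    - [0, 0, 0]
    - [0, 0, 0]
    - [0, 0, 0]
    - [0, 0, 0]

```text
clock: 11.08
eef_pos: [506.5, -190.0, 150.6]
tcp_rot: [3.137, 0.001, 1.573]
contact_force: [0.6, 0.2, 0.5]
opening: 1.002
grasp_force: 0.0
```

Call:
play_rows:
  dp:
    - [-0.95, 0.2, 0]
    - [-1.8, 0.4, 0]
    - [-2.3, 0.57, 0]
    - [-2.57, 0.57, 0]
    - [-2.57, 0.57, 0]
  rot:
    - [0, 0, 0]
    - [0, 0, 0]
    - [0, 0, 0]
    - [0, 0, 0]
    - [0, 0, 0]

```text
clock: 11.5
eef_pos: [527.5, -295.8, 146.2]
tcp_rot: [-3.142, 0.0, 1.568]
contact_force: [-0.2, -0.3, 0.3]
opening: 1.001
grasp_force: 0.0
```

Run:
```python
from h import *
from rig import telemetry,optics
import cv2
s=telemetry.sense();print(s["eef_pos"],s["tcp_rot"])
f=optics.grab_frame("wrist");w=wristcam(f,s)
g=optics.grab_frame("top")
def blob(img,m,lo,hi):
    hsv=cv2.cvtColor(img,cv2.COLOR_RGB2HSV);k=cv2.inRange(hsv,lo,hi);n,l,st,c=cv2.connectedComponentsWithStats(k)
    return [(st[i,4],c[i].round(1),st[i,:4]) for i in range(1,n) if st[i,4]>m]
print("wrist blue",[(b[0],b[1],plane(w,b[1],50)) for b in blob(w["color"],10,(105,150,120),(125,255,255))])
print("top blue",[(b[0],b[1],plane(T,b[1],62)) for b in blob(g["color"],4,(105,150,120),(125,255,255)) if b[1][0]>150])
print("top red",[(b[0],b[1],plane(T,b[1],60),b[2]) for b in blob(g["color"],60,(3,120,120),(12,255,255)) if b[1][0]>150])
```

```text
[ 527.47992655 -295.80073282  146.1959556 ] [-3.14153106e+00  2.99197413e-04  1.56839902e+00]
wrist blue [(np.int32(255), array([400.2,  65. ]), array([ 619.12799518, -179.8562875 ,   50.        ])), (np.int32(161), array([288.6, 220.5]), array([ 536.83448568, -302.79431366,   50.        ]))]
top blue [(np.int32(6), array([365. , 221.5]), array([ 536.94101774, -301.88234848,   62.        ])), (np.int32(10), array([297. , 284.8]), array([ 363.81893849, -119.73796272,   62.        ]))]
top red [(np.int32(13473), array([494.4, 148.6]), array([ 742.51887262, -656.25268691,   60.        ]), array([414,  83, 138, 150], dtype=int32)), (np.int32(158), array([305.1, 234.2]), array([ 499.98067005, -140.03639927,   60.        ]), array([296, 228,  17,  15], dtype=int32)), (np.int32(104), array([415.9, 261.7]), array([ 430.58019058, -440.1780801 ,   60.        ]), array([414, 251,   7,  27], dtype=int32)), (np.int32(5755), array([498.2, 328.4]), array([ 256.51098308, -659.80177138,   60.        ]), array([429, 290, 126,  84], dtype=int32)), (np.int32(6431), array([281.9, 335.8]), array([227.61638021, -81.20206753,  60.        ]), array([193, 305, 151,  82], dtype=int32)), (np.int32(116), array([181. , 315.4]), array([277.13848907, 190.42115163,  60.        ]), array([163, 312,  37,   7], dtype=int32))]
```

Call:
play_rows:
  dp:
    - [0.01, 0.01, 0.9]
    - [0.01, 0.01, 1.8]
    - [0.01, 0.01, 2.6]
    - [0.01, 0.01, 3.15]
    - [0.01, 0.01, 3.28]
  rot:
    - [0, 0, 0]
    - [0, 0, 0]
    - [0, 0, 0]
    - [0, 0, 0]
    - [0, 0, 0]

```text
clock: 12.02
eef_pos: [525.2, -290.4, 11.6]
tcp_rot: [-3.136, -0.004, 1.572]
contact_force: [-0.9, 1.5, 1.0]
opening: 0.994
grasp_force: 0.0
```

Call:
play_rows:
  dp:
    - [0, 0, 0]
    - [0, 0, 0]
    - [0, 0, 0]
  rot:
    - [0, 0, 0]
    - [0, 0, 0]
    - [0, 0, 0]

```text
clock: 12.27
eef_pos: [529.2, -293.7, 17.1]
tcp_rot: [3.139, 0.001, 1.571]
contact_force: [-0.4, 0.6, 0.0]
opening: 1.006
grasp_force: 0.0
```

Call:
play_rows:
  dp:
    - [0, 0, 0]
    - [0, 0, 0]
    - [0, 0, 0]
    - [0, 0, 0]
    - [0, 0, 0]
  rot:
    - [0, 0, 0]
    - [0, 0, 0]
    - [0, 0, 0]
    - [0, 0, 0]
    - [0, 0, 0]
  fingers: 0.4

```text
clock: 12.68
eef_pos: [528.5, -293.9, 16.5]
tcp_rot: [3.141, 0.001, 1.57]
contact_force: [-2.0, 1.1, 7.7]
opening: 0.573
grasp_force: 40.4
```

Call:
play_rows:
  dp:
    - [0, 0, -0.4]
    - [0, 0, -1.2]
    - [0, 0, -2.1]
    - [0, 0, -2.8]
    - [0, 0, -2.8]
  rot:
    - [0, 0, 0]
    - [0, 0, 0]
    - [0, 0, 0]
    - [0, 0, 0]
    - [0, 0, 0]

```text
clock: 13.1
eef_pos: [531.0, -295.4, 133.4]
tcp_rot: [3.134, 0.004, 1.57]
contact_force: [1.6, 0.5, -2.6]
opening: 0.577
grasp_force: 42.5
```

Call:
play_rows:
  dp:
    - [0.8, 0.1, 0]
    - [1.75, 0.23, 0]
    - [2.7, 0.36, 0]
    - [3.65, 0.48, 0]
    - [4.6, 0.61, 0]
  rot:
    - [0, 0, 0]
    - [0, 0, 0]
    - [0, 0, 0]
    - [0, 0, 0]
    - [0, 0, 0]

```text
clock: 13.52
eef_pos: [551.9, -108.1, 126.8]
tcp_rot: [-3.141, -0.0, 1.569]
contact_force: [2.3, -0.3, -1.5]
opening: 0.577
grasp_force: 42.4
```

Call:
play_rows:
  dp:
    - [0.95, 0.12, 0]
    - [1.9, 0.25, 0]
    - [2.85, 0.37, 0]
    - [3.7, 0.48, 0]
    - [4.3, 0.57, 0]
  rot:
    - [0, 0, 0]
    - [0, 0, 0]
    - [0, 0, 0]
    - [0, 0, 0]
    - [0, 0, 0]

```text
clock: 13.93
eef_pos: [575.0, 65.2, 126.8]
tcp_rot: [-3.141, -0.0, 1.571]
contact_force: [0.6, -1.2, -2.5]
opening: 0.573
grasp_force: 42.4
```

Call:
play_rows:
  dp:
    - [0.13, 0, 0]
    - [0.13, 0, 0.4]
    - [0.13, 0, 1]
    - [0.13, 0, 1.6]
    - [0.13, 0, 2.1]
  rot:
    - [0, 0, 0]
    - [0, 0, 0]
    - [0, 0, 0]
    - [0, 0, 0]
    - [0, 0, 0]

```text
clock: 14.35
eef_pos: [574.5, 67.0, 41.6]
tcp_rot: [-3.14, 0.0, 1.57]
contact_force: [-0.4, -0.1, -2.5]
opening: 0.578
grasp_force: 42.4
```

Call:
play_rows:
  dp:
    - [0, 0, 0.2]
    - [0, 0, 0.4]
    - [0, 0, 0.4]
    - [0, 0, 0.4]
    - [0, 0, 0.4]
  rot:
    - [0, 0, 0]
    - [0, 0, 0]
    - [0, 0, 0]
    - [0, 0, 0]
    - [0, 0, 0]

```text
clock: 14.77
eef_pos: [576.3, 67.5, 28.3]
tcp_rot: [3.14, -0.0, 1.57]
contact_force: [0.1, 0.3, -2.9]
opening: 0.576
grasp_force: 42.4
```

Call:
play_rows:
  dp:
    - [0, 0, 0.05]
    - [0, 0, 0.1]
    - [0, 0, 0.13]
    - [0, 0, 0.13]
    - [0, 0, 0.13]
  rot:
    - [0, 0, 0]
    - [0, 0, 0]
    - [0, 0, 0]
    - [0, 0, 0]
    - [0, 0, 0]

```text
clock: 15.18
eef_pos: [575.7, 67.6, 22.5]
tcp_rot: [3.141, -0.0, 1.57]
contact_force: [-0.5, -0.4, 2.8]
opening: 0.575
grasp_force: 42.6
```

Call:
play_rows:
  dp:
    - [0, 0, 0.01]
    - [0, 0, 0.02]
    - [0, 0, 0.02]
  rot:
    - [0, 0, 0]
    - [0, 0, 0]
    - [0, 0, 0]

```text
clock: 15.43
eef_pos: [575.8, 67.6, 22.4]
tcp_rot: [3.141, -0.0, 1.57]
contact_force: [-4.8, -0.5, 12.9]
opening: 0.573
grasp_force: 44.1
```

Call:
play_rows:
  dp:
    - [0, 0, -0.02]
    - [0, 0, -0.02]
    - [0, 0, -0.02]
    - [0, 0, -0.02]
    - [0, 0, -0.02]
  rot:
    - [0, 0, 0]
    - [0, 0, 0]
    - [0, 0, 0]
    - [0, 0, 0]
    - [0, 0, 0]
  fingers: 1

```text
clock: 15.85
eef_pos: [575.4, 67.5, 21.9]
tcp_rot: [-3.141, 0.0, 1.57]
contact_force: [0.1, 0.4, -0.2]
opening: 1.005
grasp_force: 0.0
```

Call:
play_rows:
  dp:
    - [0, 0, -0.8]
    - [0, 0, -1.7]
    - [0, 0, -2.6]
    - [0, 0, -3.5]
    - [0, 0, -4.4]
  rot:
    - [0, 0, 0]
    - [0, 0, 0]
    - [0, 0, 0]
    - [0, 0, 0]
    - [0, 0, 0]

```text
clock: 16.27
eef_pos: [575.0, 67.5, 199.6]
tcp_rot: [-3.141, 0.0, 1.57]
contact_force: [1.2, -0.6, -0.3]
opening: 0.999
grasp_force: 0.0
```

Run:
```python
from h import *
from rig import telemetry,optics
import cv2
s=telemetry.sense();print(s["eef_pos"],s["tcp_rot"])
g=optics.grab_frame("side")["color"][:,:,::-1]; t=optics.grab_frame("top")["color"][:,:,::-1]
pickle.dump((g,t),open("gt.pkl","wb"))
a=cv2.resize(g[115:300,190:390],None,fx=3.2,fy=3.2,interpolation=cv2.INTER_CUBIC)[:592]
cv2.imwrite("pics/side2.png",a)
# probe grasp plan: coaxial, closing line in lean plane or across
x=np.array([104,-21,0.]);x/=np.linalg.norm(x);ax=-np.sin(np.radians(25))*x+np.cos(np.radians(25))*np.array([0,0,1.])
tail=tri(tz(50,149),sz(60,47));rim=tail-80*ax;grip=tail-35*ax;print("ax",ax,"tail",tail,"rim",rim,"grip",grip)
# tool z=-ax ; tool y as near world X (in lean plane)
y=x-ax*(x@ax);y/=np.linalg.norm(y);R=np.c_[np.cross(y,-ax),y,-ax];np.save("Rp.npy",R)
tcpg=grip-19*ax;print("tcp grasp",tcpg)
above=tcpg+95*ax;print("above",above);np.save("tg.npy",np.array([grip,tcpg,above]))
s0=s["eef_pos"].copy();plan(s0,tcp(s),above,R)
```

```text
[575.02867666  67.49378671 199.64300582] [-3.14121439e+00  6.80477821e-05  1.57027255e+00]
ax [-0.41425739  0.08364813  0.90630779] tail [574.56917663 248.41283895 156.27966661] rim [607.70976791 241.72098879  83.77504365] grip [589.06818531 245.48515451 124.55889406]
tcp grasp [596.93907574 243.89584009 107.33904611]
above [557.5846236  251.84241216 193.43828588]
[[0.92, -0.09, 0.03], [1.84, -0.18, 0.06], [2.77, -0.26, 0.09], [3.69, -0.35, 0.12], [4.61, -0.44, 0.15]] [[-0.83, -0.08, 0.37], [-1.66, -0.17, 0.75], [-2.49, -0.25, 1.12], [-3.33, -0.33, 1.49], [-4.16, -0.41, 1.87]]
end [557.52299578 251.90257289 193.63711562]
```

View pics/side2.png

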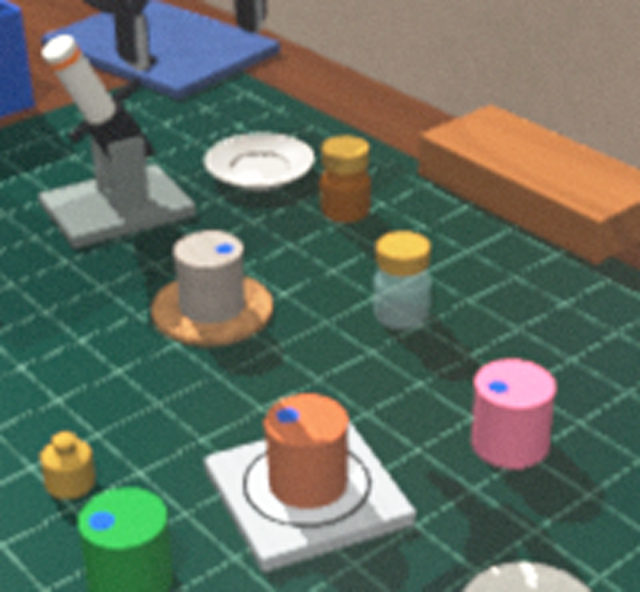

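Both cores stand centred: grey's top is at (209,249) over the coaster, red's at (307,416) over the circle, and the red spot at (288,415). Next is the probe.

Call:
play_rows:
  dp:
    - [0.92, -0.09, 0.03]
    - [1.84, -0.18, 0.06]
    - [2.77, -0.26, 0.09]
    - [3.69, -0.35, 0.12]
    - [4.61, -0.44, 0.15]
  rot:
    - [-0.83, -0.08, 0.37]
    - [-1.66, -0.17, 0.75]
    - [-2.49, -0.25, 1.12]
    - [-3.33, -0.33, 1.49]
    - [-4.16, -0.41, 1.87]

```text
clock: 16.78
eef_pos: [560.4, 224.8, 191.9]
tcp_rot: [2.756, 0.011, 1.391]
contact_force: [1.1, -0.8, 0.1]
opening: 1.002
grasp_force: 0.0
```

Call:
play_rows:
  dp:
    - [0, 0, 0]
    - [0, 0, 0]
    - [0, 0, 0]
  rot:
    - [0, 0, 0]
    - [0, 0, 0]
    - [0, 0, 0]

```text
clock: 17.03
eef_pos: [560.9, 222.5, 191.6]
tcp_rot: [2.761, 0.015, 1.393]
contact_force: [0.4, 0.1, -0.0]
opening: 1.002
grasp_force: 0.0
```

Run:
```python
from h import *
from rig import telemetry,optics
import cv2
s=telemetry.sense();print(s["eef_pos"],s["qpos"])
f=optics.grab_frame("wrist");w=wristcam(f,s);pickle.dump(w,open("w3.pkl","wb"));cv2.imwrite("pics/w3.png",f["color"][:,:,::-1])
grip,tg,ab=np.load("tg.npy");R=np.load("Rp.npy");print(move(s,ab,R));print(move(s,tg,R))
for X in (grip,grip-35*R[:,2],grip+45*R[:,2]): print(proj(w,X))
a=plane(S,sz(288,415),62);b=plane(S,sz(307,416),62);print("spot",a,"core",b)
t=pickle.load(open("gt.pkl","rb"))[1][:,:,::-1];k=cv2.inRange(cv2.cvtColor(t,cv2.COLOR_RGB2HSV)[225:245,290:320],(105,120,80),(130,255,255))
ys,xs=np.nonzero(k);print(len(xs));print("top spot",plane(T,(xs.mean()+290,ys.mean()+225),62) if len(xs) else "")
```

```text
[560.89521555 222.49730426 191.64160289] [ 0.51640678  0.24082256  1.95286216 -0.39614883  0.69776753  0.96437468]
(array([ 0.70677138, -0.17528021, -0.1297236 ]), array([-0.53378832,  0.04696387,  0.24793352]))
(array([ 0.71672141, -0.04245502,  2.2415384 ]), array([-0.53378832,  0.04696387,  0.24793352]))
[274.0165501  187.42494103]
[270.25043555 199.94775662]
[277.45019622 176.00762573]
spot [ 491.77675945 -127.05792449   62.        ] core [ 499.77431102 -135.28551402   62.        ]
6
top spot [ 492.22808965 -127.53892891   62.        ]
```

View pics/w3.png

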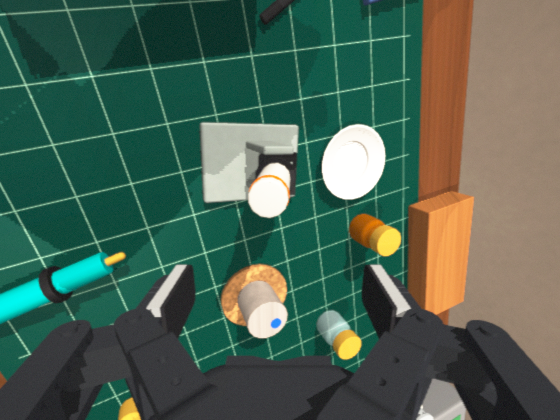

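Call:
play_rows:
  dp:
    - [0.35, -0.09, -0.07]
    - [0.7, -0.17, -0.13]
    - [0.7, -0.17, -0.13]
    - [0.7, -0.17, -0.13]
    - [0.7, -0.17, -0.13]
  rot:
    - [-0.27, 0.02, 0.12]
    - [-0.53, 0.05, 0.25]
    - [-0.53, 0.05, 0.25]
    - [-0.53, 0.05, 0.25]
    - [-0.53, 0.05, 0.25]

```text
clock: 17.5
eef_pos: [558.5, 250.5, 194.0]
tcp_rot: [2.705, -0.001, 1.369]
contact_force: [0.6, -0.5, -0.2]
opening: 1.0
grasp_force: 0.0
```

Run:
```python
from h import *
from rig import telemetry,optics
s=telemetry.sense();print(s["eef_pos"])
grip,tg,ab=np.load("tg.npy");R=np.load("Rp.npy");print(move(s,ab,R));print(move(s,tg,R))
```

```text
[558.45799267 250.53035749 193.97100099]
(array([ 0.02774308, -0.0309884 ,  0.00026344]), array([ 0.00173947,  0.00421073, -0.02711216]))
(array([ 0.02878971, -0.03142251,  2.37526317]), array([ 0.00173947,  0.00421073, -0.02711216]))
```

Call:
play_rows:
  dp:
    - [0.03, -0.03, 0.5]
    - [0.03, -0.03, 1.0]
    - [0.03, -0.03, 1.5]
    - [0.03, -0.03, 2.0]
    - [0.03, -0.03, 2.3]
  rot:
    - [0, 0, 0]
    - [0, 0, 0]
    - [0, 0, 0]
    - [0, 0, 0]
    - [0, 0, 0]

```text
clock: 17.92
eef_pos: [595.9, 243.7, 108.5]
tcp_rot: [2.706, -0.0, 1.368]
contact_force: [-0.1, 0.4, -0.5]
opening: 0.997
grasp_force: 0.0
```

Call:
play_rows:
  dp:
    - [0, 0, 0.07]
    - [0, 0, 0.07]
    - [0, 0, 0.07]
    - [0, 0, 0.07]
    - [0, 0, 0.07]
  rot:
    - [0, 0, 0]
    - [0, 0, 0]
    - [0, 0, 0]
    - [0, 0, 0]
    - [0, 0, 0]

```text
clock: 18.33
eef_pos: [596.9, 245.6, 108.8]
tcp_rot: [2.703, -0.003, 1.37]
contact_force: [0.7, 0.7, 0.5]
opening: 0.999
grasp_force: 0.0
```

Call:
play_rows:
  dp:
    - [0, 0, 0]
    - [0, 0, 0]
    - [0, 0, 0]
    - [0, 0, 0]
    - [0, 0, 0]
  rot:
    - [0, 0, 0]
    - [0, 0, 0]
    - [0, 0, 0]
    - [0, 0, 0]
    - [0, 0, 0]
  fingers: 0.1
  grip_force: 40

```text
clock: 18.75
eef_pos: [596.5, 245.3, 107.7]
tcp_rot: [2.704, -0.002, 1.369]
contact_force: [-0.8, 0.1, 1.2]
opening: 0.301
grasp_force: 11.6
```

Call:
play_rows:
  dp:
    - [0, 0, 0]
    - [0, 0, 0]
    - [0, 0, 0]
    - [0, 0, 0]
  rot:
    - [0, 0, 0]
    - [0, 0, 0]
    - [0, 0, 0]
    - [0, 0, 0]

```text
clock: 19.08
eef_pos: [596.5, 245.3, 107.7]
tcp_rot: [2.704, -0.002, 1.369]
contact_force: [-2.5, -0.4, 3.7]
opening: 0.293
grasp_force: 39.0
```

Call:
play_rows:
  dp:
    - [0, 0, -0.3]
    - [0, 0, -0.8]
    - [0, 0, -1.4]
    - [0, 0, -2.0]
    - [0, 0, -2.5]
  rot:
    - [0, 0, 0]
    - [0, 0, 0]
    - [0, 0, 0]
    - [0, 0, 0]
    - [0, 0, 0]

```text
clock: 19.5
eef_pos: [554.2, 253.7, 199.9]
tcp_rot: [2.704, -0.002, 1.369]
contact_force: [0.5, 0.7, -1.4]
opening: 0.297
grasp_force: 40.0
```

Call:
play_rows:
  dp:
    - [0, 0, 0]
    - [0, 0, 0]
    - [0, 0, 0]
  rot:
    - [0, 0, 0]
    - [0, 0, 0]
    - [0, 0, 0]

```text
clock: 19.75
eef_pos: [554.8, 253.4, 197.8]
tcp_rot: [2.704, -0.001, 1.369]
contact_force: [0.3, 0.6, -1.6]
opening: 0.289
grasp_force: 40.1
```

Run:
```python
from h import *
from rig import telemetry
s=telemetry.sense();print(s["eef_pos"],s["opening"],s["grasp_force"],s["contact_force"])
plan(s["eef_pos"],tcp(s),[492,-127.3,200],D,n=14)
```

```text
[554.79238323 253.36212139 197.79993757] 0.28947189099843357 40.126134753227234 [ 0.26122294  0.60481423 -1.5793776 ]
[[-0.69, 0.03, 0.01], [-1.38, 0.05, 0.01], [-2.07, 0.08, 0.02], [-2.75, 0.1, 0.03], [-3.44, 0.13, 0.03]] [[0.3, 0.03, -0.14], [0.59, 0.06, -0.27], [0.89, 0.09, -0.41], [1.19, 0.12, -0.54], [1.49, 0.15, -0.68]]
[[-0.69, -0.02, -0.0], [-1.38, -0.05, -0.01], [-2.07, -0.07, -0.01], [-2.76, -0.09, -0.01], [-3.44, -0.12, -0.02]] [[0.29, 0.02, -0.13], [0.59, 0.05, -0.27], [0.89, 0.08, -0.4], [1.19, 0.11, -0.54], [1.48, 0.14, -0.67]]
[[-0.69, -0.07, -0.01], [-1.38, -0.14, -0.01], [-2.06, -0.21, -0.02], [-2.75, -0.29, -0.03]] [[0.3, 0.03, -0.14], [0.6, 0.06, -0.27], [0.89, 0.09, -0.41], [1.19, 0.12, -0.54]]
end [ 491.8695328  -127.4735855   200.10514503]
```

Call:
play_rows:
  dp:
    - [-0.69, 0.03, 0.01]
    - [-1.38, 0.05, 0.01]
    - [-2.07, 0.08, 0.02]
    - [-2.75, 0.1, 0.03]
    - [-3.44, 0.13, 0.03]
  rot:
    - [0.3, 0.03, -0.14]
    - [0.59, 0.06, -0.27]
    - [0.89, 0.09, -0.41]
    - [1.19, 0.12, -0.54]
    - [1.49, 0.15, -0.68]

```text
clock: 20.17
eef_pos: [531.7, 116.2, 197.6]
tcp_rot: [2.864, 0.009, 1.442]
contact_force: [1.2, -0.3, -1.5]
opening: 0.291
grasp_force: 40.1
```

Call:
play_rows:
  dp:
    - [-0.69, -0.02, 0]
    - [-1.38, -0.05, -0.01]
    - [-2.07, -0.07, -0.01]
    - [-2.76, -0.09, -0.01]
    - [-3.44, -0.12, -0.02]
  rot:
    - [0.29, 0.02, -0.13]
    - [0.59, 0.05, -0.27]
    - [0.89, 0.08, -0.4]
    - [1.19, 0.11, -0.54]
    - [1.48, 0.14, -0.67]

```text
clock: 20.58
eef_pos: [509.2, -19.9, 198.4]
tcp_rot: [3.02, 0.008, 1.513]
contact_force: [0.4, -0.5, -0.9]
opening: 0.295
grasp_force: 40.0
```

Call:
play_rows:
  dp:
    - [-0.69, -0.07, -0.01]
    - [-1.38, -0.14, -0.01]
    - [-2.06, -0.21, -0.02]
    - [-2.75, -0.29, -0.03]
    - [-2.75, -0.29, -0.03]
  rot:
    - [0.3, 0.03, -0.14]
    - [0.6, 0.06, -0.27]
    - [0.89, 0.09, -0.41]
    - [1.19, 0.12, -0.54]
    - [1.19, 0.12, -0.54]

```text
clock: 21.0
eef_pos: [491.7, -131.5, 199.1]
tcp_rot: [-3.139, 0.001, 1.568]
contact_force: [0.0, -0.1, -1.4]
opening: 0.294
grasp_force: 40.0
```

Call:
play_rows:
  dp:
    - [0, 0, 0]
    - [0, 0, 0]
  rot:
    - [0, 0, 0]
    - [0, 0, 0]

```text
clock: 21.17
eef_pos: [491.6, -127.3, 199.3]
tcp_rot: [-3.141, -0.001, 1.569]
contact_force: [-0.4, -0.4, -1.3]
opening: 0.295
grasp_force: 40.0
```

Run:
```python
from h import *
from rig import telemetry,optics
import cv2
s=telemetry.sense();print(s["eef_pos"],s["tcp_rot"],s["opening"],s["grasp_force"],s["contact_force"])
print(move(s,[492,-127.3,200],D))
g=optics.grab_frame("side")["color"][:,:,::-1]
f=optics.grab_frame("wrist");w=wristcam(f,s)
a=cv2.resize(g[130:290,230:340],None,fx=3.6,fy=3.6,interpolation=cv2.INTER_CUBIC)
b=cv2.resize(w["color"][40:360:,180:380][:,:,::-1],(360,576),interpolation=cv2.INTER_CUBIC)
cv2.imwrite("pics/mix.png",np.hstack([a,b]))
Rt=tcp(s)
for d in (89.6,20,0): 
    X=s["eef_pos"]+Rt[:,2]*d;p=proj(S,X);q=proj(w,X);print(d,(p-[230,130]+.5)*3.6,(q-[180,40])*1.8+[396,0],q)
print((proj(S,np.array([492,-127.3,62]))-[230,130]+.5)*3.6, (proj(w,np.array([492,-127.3,62]))-[180,40])*1.8+[396,0])
```

```text
[ 491.6040115  -127.26852312  199.25990511] [-3.14052974e+00 -1.09573780e-03  1.56890672e+00] 0.29456308206203213 40.02404272556305 [-0.38031775 -0.4342512  -1.32677195]
(array([-0.00074794,  0.00988151, -0.01851372]), array([-0.01014015, -0.01047311, -0.01803887]))
89.6 [178.28992007 341.38419255] [572.21135937 315.67712331] [277.89519965 215.37617962]
20 [175.30277911 226.65677181] [572.18416772 379.95282326] [277.88009318 251.08490181]
0 [174.38726857 191.49466721] [572.17218308 408.2821597 ] [277.87343505 266.82342206]
[181.17306688 413.4798449 ] [573.1942901  288.89156701]
```

View pics/mix.png

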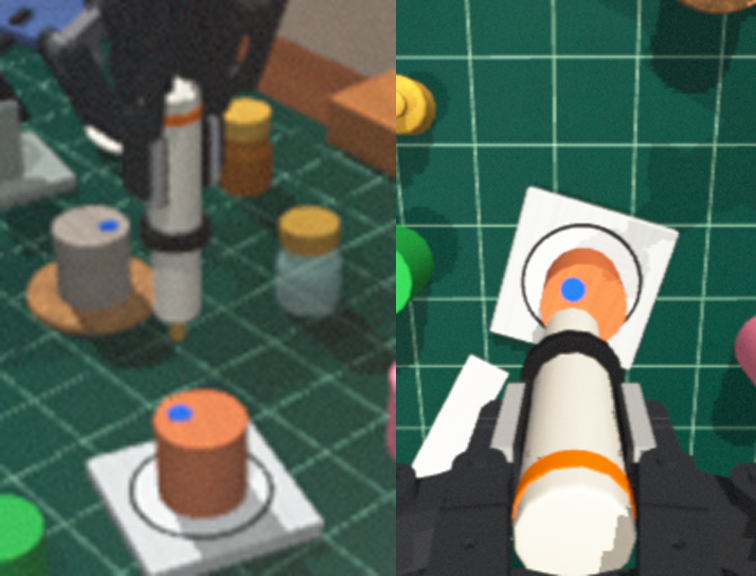

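The tip is at (178,340) in the side view, directly above the spot at (180,413), and the wrist view agrees. I'll lower it slowly.

Call:
play_rows:
  dp:
    - [0, 0.01, 0.3]
    - [0, 0.01, 0.6]
    - [0, 0.01, 0.85]
    - [0, 0.01, 1.0]
    - [0, 0.01, 1.05]
  rot:
    - [0, 0, 0]
    - [0, 0, 0]
    - [0, 0, 0]
    - [0, 0, 0]
    - [0, 0, 0]

```text
clock: 21.68
eef_pos: [491.9, -126.5, 157.3]
tcp_rot: [-3.141, -0.001, 1.571]
contact_force: [-0.5, -0.3, -1.2]
opening: 0.301
grasp_force: 40.0
```

Call:
play_rows:
  dp:
    - [0, 0, 0.03]
    - [0, 0, 0.06]
    - [0, 0, 0.08]
    - [0, 0, 0.08]
    - [0, 0, 0.08]
  rot:
    - [0, 0, 0]
    - [0, 0, 0]
    - [0, 0, 0]
    - [0, 0, 0]
    - [0, 0, 0]

```text
clock: 22.1
eef_pos: [492.8, -127.3, 155.6]
tcp_rot: [3.14, -0.0, 1.57]
contact_force: [0.0, 0.0, -0.9]
opening: 0.295
grasp_force: 40.0
```

Call:
play_rows:
  dp:
    - [0, 0, 0.03]
    - [0, 0, 0.06]
    - [0, 0, 0.09]
    - [0, 0, 0.09]
    - [0, 0, 0.09]
  rot:
    - [0, 0, 0]
    - [0, 0, 0]
    - [0, 0, 0]
    - [0, 0, 0]
    - [0, 0, 0]

```text
clock: 22.52
eef_pos: [492.5, -127.2, 151.5]
tcp_rot: [3.141, -0.001, 1.57]
contact_force: [-0.4, -0.9, -0.6]
opening: 0.299
grasp_force: 40.0
```

Predicted contact is here, so I'll press about 6 mm.

Call:
play_rows:
  dp:
    - [0, 0, 0.03]
    - [0, 0, 0.05]
    - [0, 0, 0.08]
    - [0, 0, 0.08]
    - [0, 0, 0.08]
  rot:
    - [0, 0, 0]
    - [0, 0, 0]
    - [0, 0, 0]
    - [0, 0, 0]
    - [0, 0, 0]

```text
clock: 22.93
eef_pos: [492.6, -127.3, 148.4]
tcp_rot: [3.141, -0.0, 1.57]
contact_force: [0.2, -0.7, -0.0]
opening: 0.286
grasp_force: 40.2
```

Call:
play_rows:
  dp:
    - [0, 0, 0.03]
    - [0, 0, 0.05]
    - [0, 0, 0.06]
    - [0, 0, 0.06]
    - [0, 0, 0.06]
  rot:
    - [0, 0, 0]
    - [0, 0, 0]
    - [0, 0, 0]
    - [0, 0, 0]
    - [0, 0, 0]

```text
clock: 23.35
eef_pos: [492.6, -127.2, 146.1]
tcp_rot: [3.141, -0.0, 1.57]
contact_force: [0.7, -0.2, 0.4]
opening: 0.292
grasp_force: 40.2
```

Run:
```python
from h import *
from rig import telemetry,optics
import cv2
L=[]
for i in range(6):
    g=optics.grab_frame("side")["color"][:,:,::-1];s=telemetry.sense();L.append(s["contact_force"])
print(s["eef_pos"],s["tcp_rot"],s["grasp_force"],np.round(np.mean(L,0),2),np.std(L,0))
f=optics.grab_frame("wrist");w=wristcam(f,s)
a=cv2.resize(g[180:280,240:330],None,fx=5.5,fy=5.5,interpolation=cv2.INTER_CUBIC)
cv2.imwrite("pics/fin.png",a)
for d in (108,90,45,37): 
    X=s["eef_pos"]-[0,0,d-18.4];print(d,(proj(S,X)-[240,180]+.5)*5.5)
```

```text
[ 492.57317374 -127.23230964  146.0756074 ] [ 3.14088917e+00 -4.64290149e-04  1.57030536e+00] 40.1967591047287 [-0.36  0.09  0.73] [0.51024659 0.25956222 0.66173752]
108 [223.26897592 368.29263852]
90 [222.16671071 327.70243129]
45 [219.28940845 221.74762758]
37 [218.75878569 202.20778604]
```

View pics/fin.png

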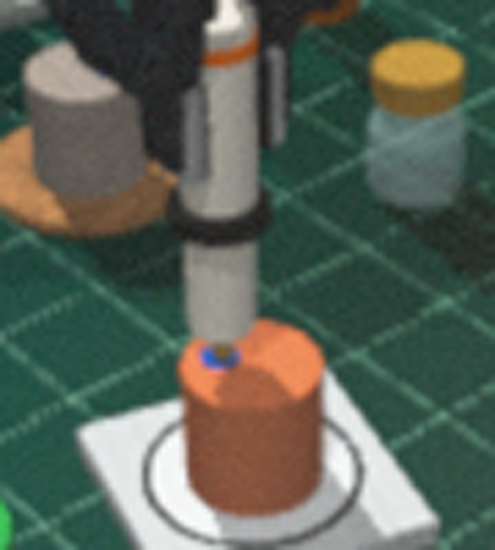

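The brass nose rests at (223,353) on the blue spot, whose centre is about (220,356), so it is 1–2 mm off. The force of about 2 N puts it about 4 mm in; I'll press slightly more.

Call:
play_rows:
  dp:
    - [-0.0, 0, 0.02]
    - [0, 0, 0.04]
    - [0, 0, 0.04]
    - [0, 0, 0.04]
    - [0, 0, 0.04]
  rot:
    - [0, 0, 0]
    - [0, 0, 0]
    - [0, 0, 0]
    - [0, 0, 0]
    - [0, 0, 0]

```text
clock: 24.12
eef_pos: [492.6, -127.3, 144.5]
tcp_rot: [3.141, -0.0, 1.57]
contact_force: [-0.7, -0.9, 1.4]
opening: 0.294
grasp_force: 40.3
```

Call:
play_rows:
  dp:
    - [0, 0, 0]
    - [0, 0, 0]
    - [0, 0, 0]
    - [0, 0, 0]
    - [0, 0, 0]
  rot:
    - [0, 0, 0]
    - [0, 0, 0]
    - [0, 0, 0]
    - [0, 0, 0]
    - [0, 0, 0]

```text
clock: 24.53
eef_pos: [492.6, -127.2, 144.5]
tcp_rot: [3.141, -0.0, 1.57]
contact_force: [-0.3, -0.6, 1.5]
opening: 0.294
grasp_force: 40.3
```

Run:
```python
from h import *
from rig import telemetry,optics,r
L=[]
for i in range(12):
    optics.grab_frame("side");s=telemetry.sense();L.append(s["contact_force"][2])
F=np.mean(L)+1.35;print(s["eef_pos"],F,s["grasp_force"])
if 1.8<F<4: print(r.sign_off())
```

```text
[ 492.60341037 -127.23669847  144.46765824] 2.8444652382275013 40.25267422199249
the job is handed in; nothing more can be done
None
```

The job is handed in: the cores are swapped and upright, and the probe is held vertical on the red core's blue spot at about 2.8 N, so its nose is about half way in. The verdict was not shown.

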